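# Press a drain grate

## Task

Take only the top grate off the stack, set it down (do not drop it) flat in the nest of the lever press between the orange guides, and let go of it. Then pull the red lever handle all the way down to its stop, hold it there for a moment to press the grate, and let the lever return until it is fully up again. Leave the pressed grate in the nest, and the other two grates, the purple cover, the screwdriver and the spirit level where they are.

Things in the scene. Friction and masses are not known exactly. Their poses are not given: they have to be found in the camera images.
- grate_top: Top one of three stacked steel drain grates (0.2 to 0.4 kg), the one to press: slotted slab 200 long x 60 wide x 8 thick on two black feet 12 high (each 20 long x 44 wide, centred 70 mm either side of mid-length). Origin at the centre of its underside (under the feet), x along its length, z up. Both ends alike.
- grate_top_slab (a point): Middle of the top grate's slab, half-way through its 8 mm thickness; axes as the grate; at first about 64 mm above the table. Its feet leave a free gap 12 mm high between this slab and the next: grip across the 60 mm width at mid-length, fingertips in that gap but not down to the slab below.
- grate_middle_slab (a point): The same point on the middle grate of the stack, 20 mm lower; not to be taken.
- grate_bottom_slab (a point): The same point on the bottom grate, which lies on an 8 mm plywood board, 220 x 75 mm, fixed to the table; not to be taken.
- nest (a point): Where the point grate_top_slab must come when the grate is loaded in the press: 36 mm above the table, 16 mm above the steel bed that carries the feet. The grate lies along this frame's y axis, either end first; x points to the side where the lever is hinged, z up. 3 mm play each side and 6 mm at each end when seated.
- press: Lever press fixed to the table; origin at table height under the nest, axes as the nest's. Grey base 215 (x) x 290 (y) x 12. Orange guides beside the grate's long sides, only where |y| is 53 to 93 mm, flared outward, tops 54 mm above the table. Low orange end stops. The raised lever's dark die foot stays 40 mm or more to +x of the nest, beyond y = +70 mm.
- press_hinge (a point): Point on the lever's hinge axis, in line with the middle of the red handle; axes as the nest's. The hinge axis is parallel to y. It is 100 mm in +x and 175 mm in +y from the nest, 52 mm above the table.
- lever_handle (a point): Middle of the red handle, a round bar 24 thick parallel to the hinge axis, 220 mm from it, free 40 mm to either side. Lever up: 76 mm to -x of press_hinge (nest's axes) and 207 above it (259 above the table). Down: 220 to -x, level with it (52 above the table). The purple arm is 55 mm to its -y. Pinch it from above across its thickness, or push it.
- lever (a joint): Lever angle in rad: 0 fully up (held by its spring), 1.22 at its stop, growing as the handle swings towards -x (nest's axes) and down; the arm stands 1.22 minus this above level. A spring lifts it: about 3 N at the handle when up, about 12 N at the stop. Damped, it returns by itself in 1 to 2 s.
- cover: Bystander: purple round cover, 130 mm across, 10 mm thick, flat on the table; origin under its centre.
- driver: Bystander: screwdriver with red handle, 190 mm long, lying on the table; origin at its underside, x along it.
- level: Bystander: aluminium spirit level 200 x 24 x 50 mm standing on its long edge on the table; origin at the centre of its underside, x along its length.
Things that resemble listed ones, but are neither listed nor needed, are in the scene too. Leave any blue or green look-alike of the grate_top alone.

How it is judged (in metres and radians):
On the way, in this order (a step that is already met when the one before it is completed fails the run):
1. the top grate lies seated in the nest, let go, with the lever up (x of grate_top_slab in the frame of nest between -0.008 and 0.008 m and y of grate_top_slab in the frame of nest between -0.012 and 0.012 m and z of grate_top_slab in the frame of nest between -0.004 and 0.004 m and angle between the x axis of grate_top_slab and the y axis of nest, either way round below 0.09 rad and angle between grate_top_slab's own z axis and vertical below 0.06 rad and contact force between grate_top and the fingers below 0.1 N and value of joint lever below 0.06 rad), for 0.2 s.
2. the lever is held down at its stop with the grate in the nest (x of grate_top_slab in the frame of nest between -0.008 and 0.008 m and y of grate_top_slab in the frame of nest between -0.012 and 0.012 m and z of grate_top_slab in the frame of nest between -0.004 and 0.004 m and angle between the x axis of grate_top_slab and the y axis of nest, either way round below 0.09 rad and angle between grate_top_slab's own z axis and vertical below 0.06 rad and value of joint lever above 1.17 rad), for 0.2 s.
At the end, for the whole second after the job is handed in: The top grate rests in the nest (slab centre within 8 mm across, 12 mm along and 4 mm in height of the nest point, turned less than 5 degrees, flat), released and at rest; the lever is fully up again (below 0.06 rad); the other two grates are within 30 mm of where they were (all of step 1 and linear speed of grate_top below 0.02 m/s and distance of each of grate_middle_slab, grate_bottom_slab from where it was at the start of the episode below 0.03 m); the robot touches nothing.
It fails at once if the purple cover moved by more than 30 mm (distance of cover from where it was at the start of the episode above 0.03 m).
It fails at once if the screwdriver moved by more than 30 mm (distance of driver from where it was at the start of the episode above 0.03 m).
It fails at once if the spirit level moved by more than 30 mm (distance of level from where it was at the start of the episode above 0.03 m).
It fails at once if another grate of the stack moved by more than 30 mm (distance of any of grate_middle_slab, grate_bottom_slab from where it was at the start of the episode above 0.03 m).
It fails at once if the top grate is dropped (falls free from more than about 3 cm) (linear speed of grate_top above 0.8 m/s and contact force between grate_top and the fingers below 0.05 N).
It also fails if it takes over 64 s, if anything falls off the work surface, if the arm or the gripper's body presses on something with over 40 N, if the wrist force passes 120 N, or if a joint passes its speed limit or range.

## Robot

A 6-joint arm with a two-finger parallel gripper is mounted at the origin on the work surface. World frame = base frame: x ahead of the robot, y to its left, z up, the work surface at z = 0. Lengths are in mm, angles in rad, forces in N, time in s.
With the tool pointing down it reaches from about 350 to 975 mm from the base axis. Payload 4.9 kg.
Tool frame: the origin (TCP) lies at the very end of the fingers, on their centre line; the grasp point (between the pads) lies 19 mm behind it; z points along the fingers, y is the direction in which the jaws open and shut (so a half turn about z gives the same grasp; the last joint's range is limited). The gripper opens to 85 mm and grips with 20 to 120 N. Pads are 22 mm wide; open, the fingers measure 114 mm over their backs; the gripper's body (76 mm by 85 mm) begins 54 mm behind the grasp point. The pads swing forward as they close: fully open they stand 13 mm farther back than shut.
Start: joints at [-1.29, 0.053, 1.613, -0, 1.476, -0.119], TCP at [243.264, -575.694, 231.304] pointing down, gripper open.
Joint ranges: [-3.01, 3.01], [-1.01, 2.22], [0.06, 2.58], [-1.02, 4.17], [0.09, 2.62], [-3.14, 3.14]. Speed limits (rad/s): [2.57, 2.57, 3.14, 3.14, 3.14, 3.14].

## Interface

Orientations are given as a unit quaternion [w, x, y, z].
In Python, from cell import sensors, optics, r gives the robot as it stands.
- The arm moves only by the tool play_rows, never from a script. Its argument "increments" is a list of rows, each a list of 7 numbers: the shift along the tool's x, y, z in m, then the turn, a rotation vector about the tool's x, y, z in rad, then the opening, from -1 (shut) to 1 (fully open). A call has 1 to 20 rows; each row shifts and turns the commanded pose from where the row before left it, along the tool's axes as they then stand; what a row does not reach is not made up. A row lasts 1/10 s, in which the tool goes at most 50 mm and 8.59 degrees, less where a joint would pass 70% of its speed; a pose out of reach is approached as far as the arm can. A call is refused whole if a number of a shift passes 0.05 or a number of a turn 0.15, either way. A call with a gripper value outside its range is refused whole. The fingers move at their own pace and stop on an object; "force" is the grip in N (left out, the last holds). Time passes only in rows, so rows that do not move let the fingers close. It gives the time, the measured TCP pose, the force and the opening at its end, in the units of the state.
- sensors.read_state(): the state, without advancing time (a new reading comes with each control period).
- optics.grab_frame(name): name is "side" or "top"; returns the picture (420x560x3 uint8, blue, green, red); there is no depth.
- optics.camera_model(name): a dict with "K" (3x3 intrinsics, pixels), "rvec" (rotation vector, rad) and "tvec" (3), from world to camera coordinates, as OpenCV has them. Camera axes: x right, y down, z forward; pixel columns grow to the right and rows downward; lengths in mm; the calibration is good to about 2 mm. A picture is of the moment at which its call begins. camera_model takes no time and is no camera call.
- r.close_job(): hands the job in, once; it reports no verdict.
The state is a dict: "clock": time; "joint_positions": joint angles; "dq": joint speeds; "effort": joint torques, N m; "position": TCP position; "eef_rot": TCP orientation; "contact_force": force on the tool from outside, world axes, zero at the start; "wrist_torque": the same for the moment, N m; "finger_gap": finger opening in mm.
Only numpy, scipy, OpenCV 4.12 (cv2) and the standard library are available. Lean on these libraries where they do the work, as an engineer would, in place of code of your own. Each camera call takes 0.05 s, during which the arm holds its last target. There are 200 camera calls.

## Working session

There is one attempt and no reset: what is moved stays moved. The work goes in short steps, Python scripts to look and compute and a tool call to move; the robot and the scene stay as the last step left them, time stands still between calls to the robot, and variables do not carry over. Pictures are saved under pics/ and viewed, about 8 in all and at most 12, crops included, and the job is handed in when it is done.

Besides the shell and the picture viewer there is one more tool, called after "Emit:" as name(argument=value, ...), one argument or row to a line, values as JSON. play_rows: Moves the arm, as the interface text tells. Its arguments: {"type":"object","properties":{"increments":{"type":"array"},"force":{"type":"number"}},"required":["increments"]}

```bash
ls; mkdir -p pics; python3 - <<'E'
from cell import sensors, optics, r
import cv2
s=sensors.read_state(); print(s)
for n in("top","side"):
    cv2.imwrite(f"pics/{n}0.png",optics.grab_frame(n)); print(n,optics.camera_model(n))
E
```

```text
pics
{'clock': 0.0, 'joint_positions': array([-1.28999904e+00,  5.33959023e-02,  1.61432603e+00,  1.87493084e-05,
        1.47598594e+00, -1.18996349e-01]), 'dq': array([-4.75483740e-05,  4.03429000e-04, -3.01520896e-04,  1.02038462e-03,
       -1.50545068e-03,  6.08703974e-04]), 'effort': array([ 3.29103903e-03, -3.93671143e+01, -3.70175958e+01,  1.94202189e-04,
        6.95652081e-03,  7.03009661e-06]), 'position': array([ 243.09842021, -575.09805459,  230.01967781]), 'eef_rot': array([-1.05490632e-03,  9.80086702e-01,  1.98567212e-01, -7.61668600e-05]), 'contact_force': array([-0.715656  , -0.34345039, -0.08207303]), 'wrist_torque': array([ 0.00191591, -0.05458082,  0.02727492]), 'finger_gap': 85.53130456470417}
top {'K': array([[380.75027911,   0.        , 285.77453534],
       [  0.        , 380.75027911, 205.61853598],
       [  0.        ,   0.        ,   1.        ]]), 'rvec': array([ 2.18175686, -2.1513655 ,  0.11172246]), 'tvec': array([ -42.72174698,  527.07826046, 1268.25971081])}
side {'K': array([[397.4528532 ,   0.        , 283.66117358],
       [  0.        , 397.4528532 , 210.16845642],
       [  0.        ,   0.        ,   1.        ]]), 'rvec': array([ 0.32092545, -2.64499579,  1.46527634]), 'tvec': array([493.56301432, 238.65423622, 947.57817119])}
```

View pics/top0.png

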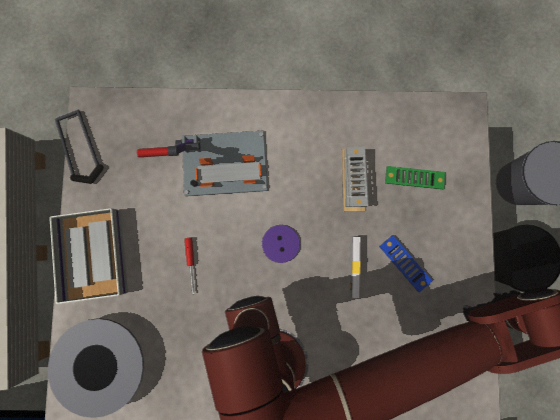

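View pics/side0.png

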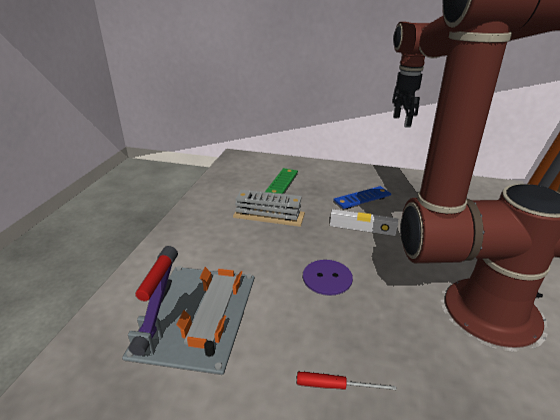

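Top view: the steel stack on plywood is at (357,178). The look-alikes are green (415,177), blue (407,263) and the pale slabs in the tray (90,255). I choose the three-high steel stack on plywood. The press is at (225,165) with its handle at (155,152). Next is a close crop to check this.

```bash
cat > h.py <<'E'
import numpy as np, cv2
from scipy.spatial.transform import Rotation as R
from cell import sensors, optics, r
def cam(n):
    m=optics.camera_model(n); return m["K"],m["rvec"],m["tvec"]
def ray(n,uv,z):
    K,rv,t=cam(n); M=cv2.Rodrigues(rv)[0]; c=-M.T@t
    d=(M.T@np.linalg.inv(K)@np.c_[np.atleast_2d(uv),np.ones(len(np.atleast_2d(uv)))].T).T
    return c+d*((z-c[2])/d[:,2])[:,None]
def proj(n,P):
    K,rv,t=cam(n); return cv2.projectPoints(np.atleast_2d(np.float64(P)),rv,t,K,None)[0][:,0]
E
python3 - <<'E'
from h import *
t=cv2.imread("pics/top0.png"); s=cv2.imread("pics/side0.png")
a=cv2.resize(t[135:220,325:450],None,fx=3.2,fy=3.2,interpolation=cv2.INTER_CUBIC)
b=cv2.resize(t[120:205,130:280],None,fx=2.6,fy=2.6,interpolation=cv2.INTER_CUBIC)
c=cv2.resize(s[180:230,225:315],None,fx=4.4,fy=4.4,interpolation=cv2.INTER_CUBIC)
d=cv2.resize(s[235:375,120:265],None,fx=2,fy=2,interpolation=cv2.INTER_CUBIC)
o=np.zeros((600,800,3),np.uint8)
for im,y,x in((a,0,0),(b,0,405),(c,300,0),(d,300,450)): 
    im=im[:600-y,:800-x]; o[y:y+im.shape[0],x:x+im.shape[1]]=im
cv2.imwrite("pics/crop1.png",o)
for n,u in(("top",(357,178)),("top",(225,165)),("top",(280,243)),("top",(193,265)),("top",(357,266))): print(u,ray(n,u,20)[0].round())
for n in("top","side"):
    K,rv,tt=cam(n); print(n,(-cv2.Rodrigues(rv)[0].T@tt).round())
# orange blobs top / red
h=cv2.cvtColor(t,cv2.COLOR_BGR2HSV)
for nm,lo,hi in(("orange",(6,150,120),(14,255,255)),("red",(0,180,100),(3,255,255))):
    n,l,st,ce=cv2.connectedComponentsWithStats(cv2.inRange(h,lo,hi)); 
    print(nm,[(tuple(ce[i].round(1)),st[i].tolist()) for i in range(1,n) if st[i,4]>8 and st[i,1]<300 and st[i,0]>100])
E
```

```text
(357, 178) [ 628. -280.   20.]
(225, 165) [667. 177.  20.]
(280, 243) [401. -18.  20.]
(193, 265) [323. 274.  20.]
(357, 266) [ 327. -278.   20.]
top [ 392.  -39. 1316.]
side [333. 774. 699.]
orange [((np.float64(248.2), np.float64(157.6)), [242, 155, 12, 6, 61]), ((np.float64(203.1), np.float64(161.3)), [199, 159, 10, 5, 33]), ((np.float64(259.7), np.float64(168.5)), [259, 164, 2, 12, 18]), ((np.float64(195.6), np.float64(173.2)), [195, 169, 2, 11, 18]), ((np.float64(249.1), np.float64(181.4)), [244, 180, 12, 4, 36]), ((np.float64(205.8), np.float64(184.2)), [201, 183, 11, 4, 35])]
red [((np.float64(152.4), np.float64(151.7)), [138, 148, 30, 8, 201]), ((np.float64(188.4), np.float64(251.6)), [185, 239, 7, 27, 130])]
```

View pics/crop1.png

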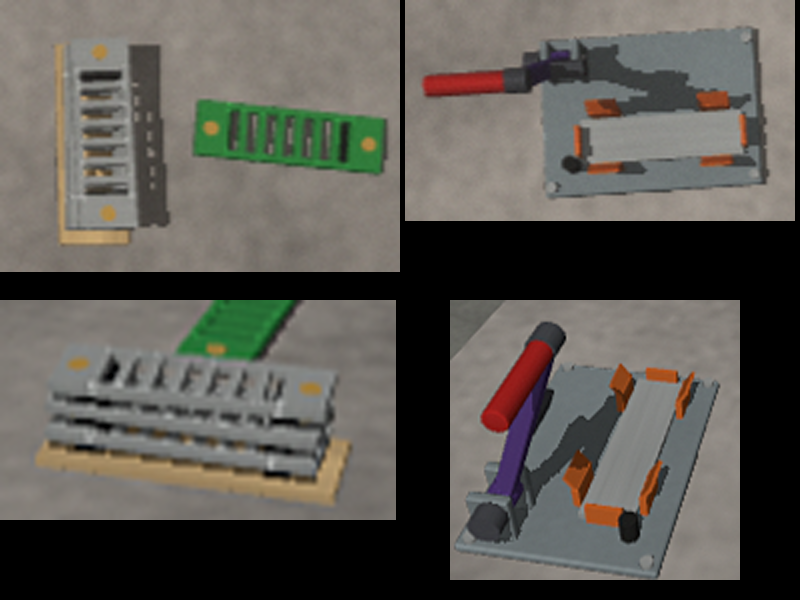

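The crop confirms the choice. The stack is three steel slabs high, with brass marks on the top slab near (356,151) and (359,202). The nest is the pale strip between the orange guides. Now I'll measure both.

```bash
python3 - <<'E'
from h import *
im={n:cv2.imread(f"pics/{n}0.png") for n in("top","side")}
def blobs(n,lo,hi,box,amin):
    h=cv2.cvtColor(im[n],cv2.COLOR_BGR2HSV); m=np.zeros(h.shape[:2],np.uint8); x0,y0,x1,y1=box
    m[y0:y1,x0:x1]=cv2.inRange(h,lo,hi)[y0:y1,x0:x1]
    k,l,st,ce=cv2.connectedComponentsWithStats(m); return [ (ce[i],st[i,4],st[i,:4].tolist()) for i in range(1,k) if st[i,4]>=amin]
for n,box in(("top",(348,143,375,206)),("side",(232,188,305,206))):
    print(n,"brass")
    for c,a,b in blobs(n,(12,70,60),(30,255,255),box,4): print(c.round(1),a,b,ray(n,c,68)[0].round(1))
for n,box in(("top",(190,150,265,190)),("side",(175,262,250,350))):
    print(n,"orange")
    for c,a,b in blobs(n,(4,150,90),(16,255,255),box,8): print(c.round(1),a,b,ray(n,c,40)[0].round(1),ray(n,c,28)[0].round(1))
# bed: pale pixels
t=im["top"]; h=cv2.cvtColor(t,cv2.COLOR_BGR2HSV)
print(t[173,228],t[188,228],t[160,355])
m=np.zeros(h.shape[:2],np.uint8); m[155:192,190:264]=((h[155:192,190:264,2]>150)&(h[155:192,190:264,1]<40))*255
m=cv2.morphologyEx(m,cv2.MORPH_OPEN,np.ones((3,3)))
c=max(cv2.findContours(m,0,2)[0],key=cv2.contourArea)
box=cv2.boxPoints(cv2.minAreaRect(c)); print("bed",box.round(1)); w=ray("top",box,20); print(w.round(1),w.mean(0).round(1))
# red handle
for n,b in(("top",(130,140,185,160)),("side",(130,245,180,305))):
    for c,a,bb in blobs(n,(0,150,80),(5,255,255),b,30): print("handle",n,c.round(1),a,bb,ray(n,c,259)[0].round(1))
E
```

```text
top brass
[355.8 150.8] 19 [354, 149, 5, 5] [ 711.  -267.3   68. ]
[354.5 165. ] 10 [350, 165, 10, 1] [ 662.7 -262.6   68. ]
[355. 171.] 9 [351, 171, 9, 1] [ 642.4 -264.2   68. ]
[355. 177.] 9 [351, 177, 9, 1] [ 622.2 -264.1   68. ]
[354.8 182.5] 17 [351, 182, 9, 2] [ 603.6 -263.4   68. ]
[355.2 188.5] 17 [351, 188, 9, 2] [ 583.5 -264.7   68. ]
[358.2 201.2] 20 [356, 199, 5, 5] [ 541.2 -274.4   68. ]
side brass
[273.5 190.5] 8 [272, 190, 4, 2] [ 617.1 -314.3   68. ]
[242.2 193.9] 12 [240, 193, 5, 3] [ 707.9 -267.3   68. ]
[295.  199.8] 13 [293, 199, 5, 3] [ 537.3 -273.9   68. ]
top orange
[248.3 157.7] 65 [242, 155, 13, 7] [689.   95.1  40. ] [691.8  96.3  28. ]
[203.9 161.4] 40 [199, 159, 13, 5] [674.4 246.2  40. ] [677.  248.9  28. ]
[259.7 168.5] 18 [259, 164, 2, 12] [652.2  55.4  40. ] [654.7  56.2  28. ]
[196.1 173.7] 28 [195, 169, 3, 11] [631.3 271.2  40. ] [633.6 274.1  28. ]
[249.4 181.3] 38 [244, 180, 12, 4] [607.5  89.2  40. ] [609.6  90.4  28. ]
[206.1 184.2] 37 [201, 183, 12, 4] [595.6 235.8  40. ] [597.5 238.4  28. ]
side orange
[204.9 276.8] 122 [200, 267, 11, 24] [683.   98.3  40. ] [689.4  86.   28. ]
[225.5 272.1] 92 [218, 269, 16, 7] [640.4  69.3  40. ] [646.   56.4  28. ]
[236.3 282.2] 86 [233, 271, 9, 23] [602.3  97.8  40. ] [607.2  85.5  28. ]
[219.1 328.5] 119 [215, 315, 11, 28] [590.4 241.6  40. ] [595.1 232.   28. ]
[182.7 324.9] 138 [177, 316, 14, 22] [668.9 251.3  40. ] [675.  241.8  28. ]
[195.8 341.9] 162 [187, 337, 20, 11] [623.6 285.7  40. ] [628.8 276.8  28. ]
[138 142 143] [119 117 109] [96 97 97]Traceback (most recent call last):
  File "<stdin>", line 18, in <module>
ValueError: max() iterable argument is empty
```

```bash
python3 - <<'E'
from h import *
t=cv2.imread("pics/top0.png"); g=cv2.cvtColor(t,cv2.COLOR_BGR2GRAY)
h=cv2.cvtColor(t,cv2.COLOR_BGR2HSV)
print(g[155:192:1,228],g[175,192:264])
m=np.zeros_like(g); m[155:192,190:264]=((g[155:192,190:264]>130)&(h[155:192,190:264,1]<60))*255
c=max(cv2.findContours(m,0,2)[0],key=cv2.contourArea)
rc=cv2.minAreaRect(c);box=cv2.boxPoints(rc); print("bed",rc); w=ray("top",box,20); print(w.round(1),w.mean(0).round(1))
for n,b in(("top",(130,140,185,160)),("side",(130,245,180,305))):
    h=cv2.cvtColor(cv2.imread(f"pics/{n}0.png"),cv2.COLOR_BGR2HSV); x0,y0,x1,y1=b
    mm=cv2.inRange(h,(0,150,80),(5,255,255))[y0:y1,x0:x1]; M=cv2.moments(mm,True); u=(M['m10']/M['m00']+x0,M['m01']/M['m00']+y0)
    print("handle",n,np.round(u,1),ray(n,u,259)[0].round(1))
E
```

```text
[ 64  63  63  66  63  65  62  64 117 143 147 146 141 142 141 144 146 145
 142 142 144 141 143 144 141 145  86 112 117 115 119 117 117 115 117 119
 119] [121 118 120 124 119  75  70  76  80 130 146 150 146 146 144 146 142 146
 145 143 142 144 142 141 140 140 139 144 138 142 143 140 142 142 141 140
 144 142 141 143 140 143 141 145 148 147 146 146 148 148 146 145 148 150
 150 151 149 149 148 150 151 147 148 152 151 151 151 114  90  68  64  66]
bed ((227.99794006347656, 171.96788024902344), (16.803773880004883, 61.22754669189453), 86.3086166381836)
[[663.6 274.4  20. ]
 [680.5  63.1  20. ]
 [621.6  58.1  20. ]
 [604.9 268.4  20. ]] [642.7 166.   20. ]
handle top [151.9 151.9] [651.3 345.7 259. ]
handle side [152.7 277.8] [647.9 345.8 259. ]
```

Emit:
play_rows(
  increments=[
    [0,0,-0.02,0,0,0.13,1],
    [0.03,-0.02,0,0,0,0.13,1],
    [0.04,-0.02,0,0,0,0.1,1],
    [0.04,-0.02,0,0,0,0,1],
    [0.04,-0.03,0,0,0,0,1],
    [0.04,-0.03,0,0,0,0,1],
    [0.04,-0.03,0,0,0,0,1],
    [0.04,-0.03,0,0,0,0,1],
    [0.03,-0.03,0,0,0,0,1],
    [0,0,0,0,0,0,1],
    [0,0,0,0,0,0,1],
  ],
)

```text
clock: 1.2
position: [527.0, -343.2, 250.6]
eef_rot: [-0.0, 1.0, 0.021, -0.001]
contact_force: [-0.2, 0.9, -0.1]
finger_gap: 85.4
```

Emit:
play_rows(
  increments=[
    [0.034,-0.023,0.02,0,0,0,1],
    [0.034,-0.023,0.03,0,0,0,1],
    [0.032,-0.022,0.03,0,0,0,1],
    [0,0,0.03,0,0,0,1],
    [0,0,0.025,0,0,0,1],
    [0,0,0.02,0,0,0,1],
    [0,0,0.01,0,0,0,1],
    [0,0,0,0,0,0,1],
    [0,0,0,0,0,0,1],
  ],
)

```text
clock: 2.1
position: [623.5, -273.6, 87.8]
eef_rot: [0.0, 1.0, 0.019, 0.001]
contact_force: [-0.2, -0.8, 0.0]
finger_gap: 85.3
```

```bash
python3 - <<'E'
from h import *
print(sensors.read_state()["position"])
s=optics.grab_frame("side"); t=optics.grab_frame("top")
a=cv2.resize(s[140:225,215:325],None,fx=5,fy=5,interpolation=cv2.INTER_CUBIC)
cv2.imwrite("pics/c2.png",a)
E
```

```text
[ 623.45745925 -273.57548821   87.77013147]
```

View pics/c2.png

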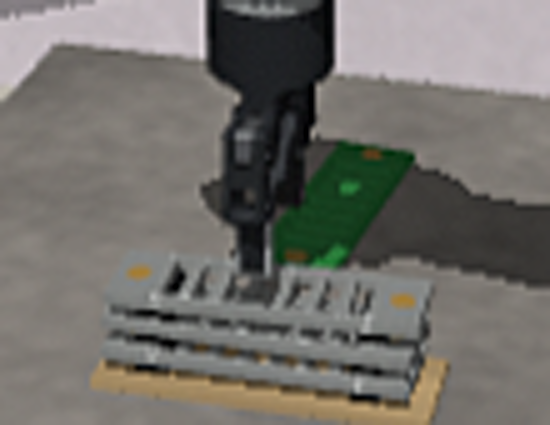

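The side crop shows the gripper above mid-length of the top slab, with the marks at crop (138,272) and (402,300) on either side. I'll descend until the tips enter the 12 mm gap when they close.

Emit:
play_rows(
  increments=[
    [0,-0.003,0.01,0,0,0,1],
    [0,0,0.01,0,0,0,1],
    [0,0,0.01,0,0,0,1],
    [0,0,0.009,0,0,0,1],
    [0,0,0,0,0,0,1],
    [0,0,0,0,0,0,1],
    [0,0,0,0,0,0,0.5],
    [0,0,0,0,0,0,0.5],
    [0,0,0,0,0,0,0.5],
    [0,0,0,0,0,0,0.5],
  ],
  force=40,
)

```text
clock: 3.2
position: [623.5, -269.6, 48.2]
eef_rot: [0.0, 1.0, 0.02, 0.0]
contact_force: [-0.3, 0.1, -0.5]
finger_gap: 64.3
```

Emit:
play_rows(
  increments=[
    [0,0,0,0,0,0,0.3],
    [0,0,0,0,0,0,0.1],
    [0,0,0,0,0,0,-0.2],
    [0,0,0,0,0,0,-0.2],
    [0,0,0,0,0,0,-0.2],
    [0,0,0,0,0,0,-0.2],
  ],
  force=40,
)

```text
clock: 3.8
position: [623.7, -269.9, 48.5]
eef_rot: [0.0, 1.0, 0.02, 0.0]
contact_force: [-0.0, -0.8, 4.8]
finger_gap: 58.8
```

Emit:
play_rows(
  increments=[
    [0,0,-0.004,0,0,0,-1],
    [0,0,-0.006,0,0,0,-1],
    [0,0,-0.01,0,0,0,-1],
    [0,0,-0.01,0,0,0,-1],
    [0,0,0,0,0,0,-1],
    [0,0,0,0,0,0,-1],
  ],
)

```text
clock: 4.4
position: [623.6, -269.7, 78.6]
eef_rot: [0.0, 1.0, 0.02, 0.001]
contact_force: [-0.3, 0.3, -3.6]
finger_gap: 58.5
```

```bash
python3 - <<'E'
from h import *
S=sensors.read_state(); print(S["position"],S["contact_force"],S["finger_gap"])
s=optics.grab_frame("side")
cv2.imwrite("pics/c3.png",cv2.resize(s[140:225,215:325],None,fx=5,fy=5,interpolation=cv2.INTER_CUBIC))
E
```

```text
[ 623.61541372 -269.68469722   78.56452197] [-0.32463697  0.28187123 -3.6371411 ] 58.514367185247934
```

View pics/c3.png

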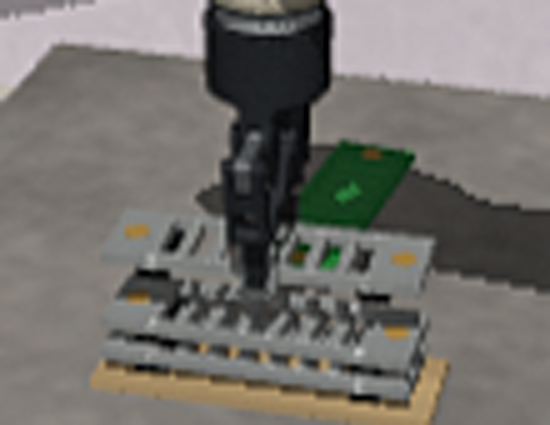

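Only the top grate came up (3.6 N, about 0.37 kg). The middle grate's marks are still in place at crop (138,298) and (397,333). Now I'll carry the grate over.

Emit:
play_rows(
  increments=[
    [0,0,-0.02,0,0,0,-1],
    [0,0,-0.03,0,0,0,-1],
    [0,0,-0.03,0,0,0,-1],
    [0,-0.02,-0.03,0,0,0,-1],
    [0,-0.03,-0.01,0,0,0,-1],
    [0,-0.035,0,0,0,0,-1],
    [0,-0.035,0,0,0,0,-1],
    [0,-0.035,0,0,0,0,-1],
    [0,-0.035,0,0,0,0,-1],
    [0,-0.02,0,0,0,0,-1],
    [0,0,0,0,0,-0.1,-1],
    [0,0,0,0,0,-0.13,-1],
    [0,0,0,0,0,-0.13,-1],
    [0,0,0,0,0,-0.13,-1],
    [0,0,0,0,0,-0.13,-1],
    [0,0,0,0,0,-0.13,-1],
    [0,0,0,0,0,-0.13,-1],
    [0,0,0,0,0,-0.13,-1],
    [0,0,0,0,0,-0.13,-1],
    [0,0,0,0,0,-0.13,-1],
  ],
  force=60,
)

```text
clock: 6.45
position: [614.5, -59.6, 197.0]
eef_rot: [-0.001, 0.791, 0.611, -0.0]
contact_force: [-0.3, 0.2, -3.1]
finger_gap: 57.9
```

Emit:
play_rows(
  increments=[
    [0,0,0,0,0,-0.13,-1],
    [0,0,0,0,0,-0.13,-1],
    [0,0,0,0,0,-0.09,-1],
    [0,0,0,0,0,0,-1],
    [0,0,0,0,0,0,-1],
  ],
)

```text
clock: 6.95
position: [614.6, -59.6, 197.3]
eef_rot: [-0.0, 0.676, 0.737, -0.0]
contact_force: [0.7, 0.5, -3.4]
finger_gap: 57.8
```

```bash
cat > g.py <<'E'
from h import *
def where():
    S=sensors.read_state(); q=S["eef_rot"]; M=R.from_quat([q[1],q[2],q[3],q[0]]).as_matrix(); return S,M
def tool(dw): # world mm -> tool mm
    return where()[1].T@np.array(dw,float)
E
python3 -c "
from g import *
S,M=where(); print(S['position'],np.arctan2(M[1,0],M[0,0]),S['joint_positions'].round(2),S['finger_gap'],tool([641-S['position'][0],167-S['position'][1],0]))"
```

```text
[614.61899399 -59.60779057 197.28722876] 1.6578462948697166 [-0.22  0.06  1.66  0.    1.42 -0.3 ] 57.82583163937963 [2.23456174e+02 4.59824503e+01 2.50504194e-02]
```

Emit:
play_rows(
  increments=[
    [0.02,0.004,0,0,0,0,-1],
    [0.035,0.007,0,0,0,0,-1],
    [0.035,0.007,0,0,0,0,-1],
    [0.035,0.007,0,0,0,0,-1],
    [0.035,0.007,0,0,0,0,-1],
    [0.035,0.007,0,0,0,0,-1],
    [0.0285,0.007,0,0,0,0,-1],
    [0,0,0.02,0,0,0,-1],
    [0,0,0.03,0,0,0,-1],
    [0,0,0.03,0,0,0,-1],
    [0,0,0.025,0,0,0,-1],
    [0,0,0.015,0,0,0,-1],
    [0,0,0,0,0,0,-1],
    [0,0,0,0,0,0,-1],
  ],
)

```text
clock: 8.35
position: [641.4, 167.1, 78.6]
eef_rot: [0.0, 0.675, 0.738, 0.0]
contact_force: [0.0, 1.0, -2.4]
finger_gap: 58.5
```

```bash
python3 - <<'E'
from g import *
S,M=where(); p=S["position"]; print(p,np.arctan2(M[1,0],M[0,0]),S["finger_gap"])
s=optics.grab_frame("side"); t=optics.grab_frame("top")
cv2.imwrite("pics/s4.png",s);cv2.imwrite("pics/t4.png",t)
a=cv2.resize(s[230:375,120:265],None,fx=2.75,fy=2.75,interpolation=cv2.INTER_CUBIC)
b=cv2.resize(t[135:205,170:280],None,fx=3.6,fy=3.6,interpolation=cv2.INTER_CUBIC)
o=np.zeros((400,800,3),np.uint8); o[:a.shape[0],:a.shape[1]]=a[:400]; o[:b.shape[0],404:800]=b[:400]
cv2.imwrite("pics/c4.png",o)
z=p[2]+19.5
for n,im in(("top",t),("side",s)):
    h=cv2.cvtColor(im,cv2.COLOR_BGR2HSV); m=cv2.inRange(h,(17,70,60),(30,255,255))
    x0,y0,x1,y1=(185,145,270,195) if n=="top" else (170,230,260,350)
    w=np.zeros_like(m); w[y0:y1,x0:x1]=m[y0:y1,x0:x1]
    k,l,st,ce=cv2.connectedComponentsWithStats(w)
    for i in range(1,k):
        if st[i,4]>5: print(n,ce[i].round(1),st[i,4],ray(n,ce[i],z)[0].round(1))
E
```

```text
[641.42197576 167.09167666  78.58068136] 1.6593228436605307 58.45238269208567
top [250.  164.8] 19 [652.2  82.8  98.1]
top [198.3 169. ] 18 [635.9 250.5  98.1]
side [196.2 309.1] 39 [631.1 252.8  98.1]
```

View pics/c4.png

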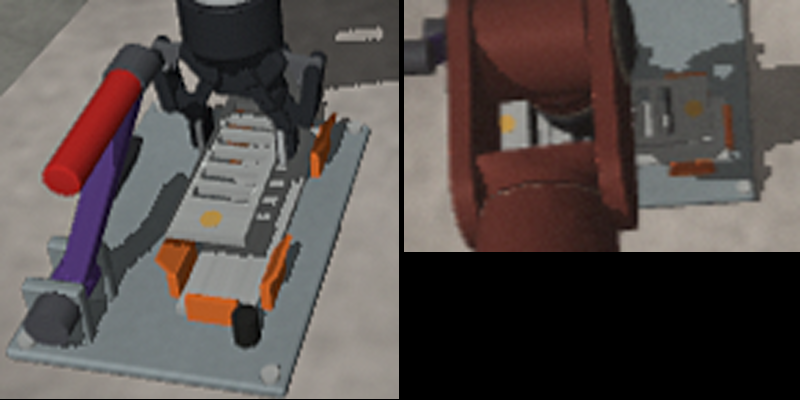

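Side crop: the held grate is aligned over the nest, with its near mark at full-frame pixel (196,309). The top view shows its marks at (250,165) and (198,169), about 1 mm to +x of the bed. I'll correct that and lower it.

Emit:
play_rows(
  increments=[
    [-0.0007,-0.0013,0.005,0,0,0,-1],
    [0,0,0.01,0,0,0,-1],
    [0,0,0.01,0,0,0,-1],
    [0,0,0.008,0,0,0,-1],
    [0,0,0.006,0,0,0,-1],
    [0,0,0.006,0,0,0,-1],
    [0,0,0.004,0,0,0,-1],
    [0,0,0.003,0,0,0,-1],
    [0,0,0,0,0,0,-1],
    [0,0,0,0,0,0,-1],
  ],
)

```text
clock: 9.45
position: [639.9, 166.2, 26.1]
eef_rot: [0.0, 0.675, 0.738, 0.0]
contact_force: [-0.1, 0.7, -3.8]
finger_gap: 58.2
```

Emit:
play_rows(
  increments=[
    [0,0,0.002,0,0,0,-1],
    [0,0,0.0015,0,0,0,-1],
    [0,0,0.001,0,0,0,-1],
    [0,0,0,0,0,0,-1],
    [0,0,0,0,0,0,-1],
  ],
)

```text
clock: 9.95
position: [639.6, 166.2, 21.3]
eef_rot: [-0.0, 0.675, 0.738, -0.0]
contact_force: [0.4, -0.5, -3.5]
finger_gap: 58.7
```

Emit:
play_rows(
  increments=[
    [0,0,0.001,0,0,0,-1],
    [0,0,0,0,0,0,-1],
    [0,0,0,0,0,0,-1],
  ],
)

```text
clock: 10.25
position: [639.9, 166.3, 20.8]
eef_rot: [0.0, 0.675, 0.738, 0.0]
contact_force: [-0.1, -0.2, -1.5]
finger_gap: 58.1
```

Emit:
play_rows(
  increments=[
    [0,0,0.0005,0,0,0,0.45],
    [0,0,0,0,0,0,0.5],
    [0,0,0,0,0,0,0.7],
    [0,0,0,0,0,0,0.9],
    [0,0,0,0,0,0,0.9],
    [0,0,0,0,0,0,0.9],
  ],
)

```text
clock: 10.85
position: [639.7, 166.2, 19.9]
eef_rot: [0.0, 0.675, 0.738, 0.0]
contact_force: [-0.4, 0.9, 0.3]
finger_gap: 80.9
```

Emit:
play_rows(
  increments=[
    [0,0,-0.01,0,0,0,0.9],
    [0,0,-0.02,0,0,0,0.9],
    [0,0,-0.04,0,0,0,0.9],
    [0,0,-0.04,0,0,0,0.9],
    [0,0,-0.04,0,0,0,0.9],
    [0,0,-0.04,0,0,0,0.9],
    [-0.02,0,-0.04,0,0,0,0.9],
    [-0.03,0,-0.04,0,0,0,0.9],
    [-0.04,0,-0.04,0,0,0,0.9],
    [-0.04,0,-0.03,0,0,0,0.9],
    [0,0,0,0,0,0,0.9],
    [0,0,0,0,0,0,0.9],
  ],
)

```text
clock: 12.05
position: [651.0, 40.7, 356.8]
eef_rot: [0.001, 0.676, 0.737, 0.001]
contact_force: [-0.2, 1.1, -0.8]
finger_gap: 81.0
```

```bash
python3 - <<'E'
from g import *
S,M=where(); p=S["position"]; print(p,np.arctan2(M[1,0],M[0,0]),S["finger_gap"])
s=optics.grab_frame("side"); t=optics.grab_frame("top")
cv2.imwrite("pics/s5.png",s);cv2.imwrite("pics/t5.png",t)
a=cv2.resize(s[230:375,120:265],None,fx=2.75,fy=2.75,interpolation=cv2.INTER_CUBIC)
b=cv2.resize(t[135:205,170:280],None,fx=3.6,fy=3.6,interpolation=cv2.INTER_CUBIC)
o=np.zeros((400,800,3),np.uint8); o[:a.shape[0],:a.shape[1]]=a[:400]; o[:b.shape[0],404:800]=b[:400]
cv2.imwrite("pics/c5.png",o)
for n,im in(("top",t),("side",s)):
    h=cv2.cvtColor(im,cv2.COLOR_BGR2HSV); m=cv2.inRange(h,(17,70,60),(30,255,255))
    x0,y0,x1,y1=(185,145,270,195) if n=="top" else (170,230,260,350)
    w=np.zeros_like(m); w[y0:y1,x0:x1]=m[y0:y1,x0:x1]
    k,l,st,ce=cv2.connectedComponentsWithStats(w)
    for i in range(1,k):
        if st[i,4]>5: print(n,ce[i].round(1),st[i,4],ray(n,ce[i],40)[0].round(1))
    b=(130,140,185,160) if n=="top" else (130,245,180,305); x0,y0,x1,y1=b
    mm=cv2.inRange(h,(0,150,80),(5,255,255))[y0:y1,x0:x1]; Q=cv2.moments(mm,True)
    if Q['m00']: u=(Q['m10']/Q['m00']+x0,Q['m01']/Q['m00']+y0); print("handle",n,np.round(u,1),ray(n,u,259)[0].round(1))
E
```

```text
[650.9840069   40.73779348 356.79430681] 1.6582417185644003 80.96949538078545
top [202. 173.] 21 [633.9 251.2  40. ]
handle top [152.  151.9] [651.2 345.6 259. ]
side [221.5 275. ] 24 [646.2  82.   40. ]
side [199.8 328.5] 36 [629.8 251.4  40. ]
handle side [152.6 277.7] [648.1 345.7 259. ]
```

View pics/c5.png

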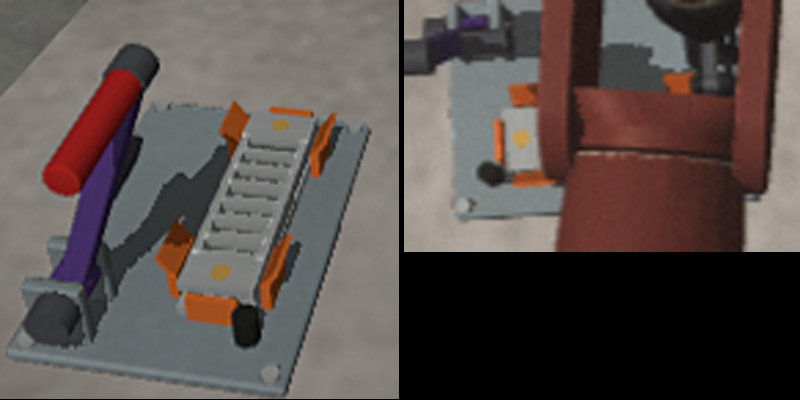

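The grate is seated between the guides, marks at side pixels (221,275) and (200,328), and the lever is still up. Next I go over the handle.

Emit:
play_rows(
  increments=[
    [0.02,0.002,0,0,0,0,0.9],
    [0.04,0.003,0,0,0,0,0.9],
    [0.04,0.003,0,0,0,0,0.9],
    [0.04,0.003,0,0,0,0,0.9],
    [0.04,0.003,0,0,0,0,0.9],
    [0.04,0.003,0,0,0,0,0.9],
    [0.04,0.003,0,0,0,0,0.9],
    [0.031,0.003,0,0,0,0,0.9],
    [0.02,0.0015,0,0,0,0,0.9],
    [0,0,0.02,0,0,0,0.9],
    [0,0,0.02,0,0,0,0.9],
    [0,0,0,0,0,0,0.9],
    [0,0,0,0,0,0,0.9],
  ],
)

```text
clock: 13.45
position: [646.9, 353.3, 313.9]
eef_rot: [-0.001, 0.675, 0.738, -0.001]
contact_force: [0.4, -0.0, 0.1]
finger_gap: 80.9
```

```bash
python3 - <<'E'
from g import *
S,M=where(); p=S["position"]; print(p,np.arctan2(M[1,0],M[0,0]),S["joint_positions"].round(2), tool([648.5-p[0],353-p[1],240-p[2]]).round(1))
E
```

```text
[646.92837901 353.32236277 313.85024759] 1.6600902266046424 [ 0.4   0.28  1.22 -0.    1.64  0.31] [-0.4  1.7 73.8]
```

Emit:
play_rows(
  increments=[
    [0,0.0015,0.015,0,0,0,0.9],
    [0,0,0.02,0,0,0,0.9],
    [0,0,0.02,0,0,0,0.9],
    [0,0,0.015,0,0,0,0.9],
    [0,0,0.004,0,0,0,0.9],
    [0,0,0,0,0,0,0.9],
    [0,0,0,0,0,0,0.2],
    [0,0,0,0,0,0,0],
    [0,0,0,0,0,0,-0.2],
    [0,0,0,0,0,0,-0.3],
  ],
  force=20,
)

```text
clock: 14.45
position: [649.3, 353.6, 242.0]
eef_rot: [0.0, 0.675, 0.738, 0.001]
contact_force: [-0.3, 0.0, -0.5]
finger_gap: 29.9
```

Emit:
play_rows(
  increments=[
    [0,0,0,0,0,0,-0.4],
    [0,0,0,0,0,0,-0.6],
    [0,0,0,0,0,0,-1],
    [0,0,0,0,0,0,-1],
    [0,0,0,0,0,0,-1],
  ],
  force=20,
)

```text
clock: 14.95
position: [648.7, 353.4, 241.6]
eef_rot: [-0.0, 0.675, 0.738, -0.0]
contact_force: [-4.3, -1.8, 3.5]
finger_gap: 23.3
```

```bash
python3 -c "
import numpy as np
f=np.linspace(1.22,0,21);x=-220*np.cos(f);z=220*np.sin(f)
print([(round(a,1),round(-b,1)) for a,b in zip(np.diff(x),np.diff(z))])"
```

```text
[(np.float64(-12.5), np.float64(5.0)), (np.float64(-12.1), np.float64(5.7)), (np.float64(-11.8), np.float64(6.5)), (np.float64(-11.3), np.float64(7.2)), (np.float64(-10.9), np.float64(7.9)), (np.float64(-10.4), np.float64(8.5)), (np.float64(-9.8), np.float64(9.1)), (np.float64(-9.3), np.float64(9.7)), (np.float64(-8.7), np.float64(10.2)), (np.float64(-8.0), np.float64(10.8)), (np.float64(-7.3), np.float64(11.2)), (np.float64(-6.6), np.float64(11.7)), (np.float64(-5.9), np.float64(12.0)), (np.float64(-5.2), np.float64(12.4)), (np.float64(-4.4), np.float64(12.7)), (np.float64(-3.6), np.float64(12.9)), (np.float64(-2.8), np.float64(13.1)), (np.float64(-2.0), np.float64(13.3)), (np.float64(-1.2), np.float64(13.4)), (np.float64(-0.4), np.float64(13.4))]
```

Emit:
play_rows(
  increments=[
    [0,-0.0125,0.005,0,0,0,-1],
    [0,-0.0121,0.0057,0,0,0,-1],
    [0,-0.0118,0.0065,0,0,0,-1],
    [0,-0.0113,0.0072,0,0,0,-1],
    [0,-0.0109,0.0079,0,0,0,-1],
    [0,-0.0104,0.0085,0,0,0,-1],
    [0,-0.0098,0.0091,0,0,0,-1],
    [0,-0.0093,0.0097,0,0,0,-1],
    [0,-0.0087,0.0102,0,0,0,-1],
    [0,-0.008,0.0108,0,0,0,-1],
    [0,0,0,0,0,0,-1],
  ],
  force=30,
)

```text
clock: 16.05
position: [548.0, 345.2, 162.8]
eef_rot: [0.003, 0.675, 0.738, 0.005]
contact_force: [5.8, 1.4, 5.5]
finger_gap: 22.8
```

Emit:
play_rows(
  increments=[
    [0,-0.0073,0.0112,0,0,0,-1],
    [0,-0.0066,0.0117,0,0,0,-1],
    [0,-0.0059,0.012,0,0,0,-1],
    [0,-0.0052,0.0124,0,0,0,-1],
    [0,-0.0044,0.0127,0,0,0,-1],
    [0,-0.0036,0.0129,0,0,0,-1],
    [0,-0.0028,0.0131,0,0,0,-1],
    [0,-0.002,0.0133,0,0,0,-1],
    [0,-0.0012,0.0134,0,0,0,-1],
    [0,0,0,0,0,0,-1],
  ],
)

```text
clock: 17.05
position: [505.8, 341.8, 48.6]
eef_rot: [-0.0, 0.675, 0.738, 0.001]
contact_force: [-6.7, 0.6, 11.7]
finger_gap: 22.9
```

Emit:
play_rows(
  increments=[
    [0,-0.0004,0.01,0,0,0,-1],
    [0,0,0.004,0,0,0,-1],
    [0,0,0,0,0,0,-1],
    [0,0,0,0,0,0,-1],
  ],
)

```text
clock: 17.45
position: [504.8, 341.7, 35.4]
eef_rot: [-0.001, 0.675, 0.738, 0.0]
contact_force: [-10.0, -0.9, 12.3]
finger_gap: 22.9
```

```bash
python3 - <<'E'
from g import *
S,M=where(); print(S["position"],S["contact_force"],S["finger_gap"])
s=optics.grab_frame("side"); cv2.imwrite("pics/s6.png",s)
cv2.imwrite("pics/c6.png",cv2.resize(s[200:375,110:310],None,fx=3.2,fy=3.2,interpolation=cv2.INTER_CUBIC))
E
```

```text
[504.80651843 341.66816275  35.36470335] [-10.0475712   -0.88631968  12.33384821] 22.89581892790283
```

View pics/c6.png

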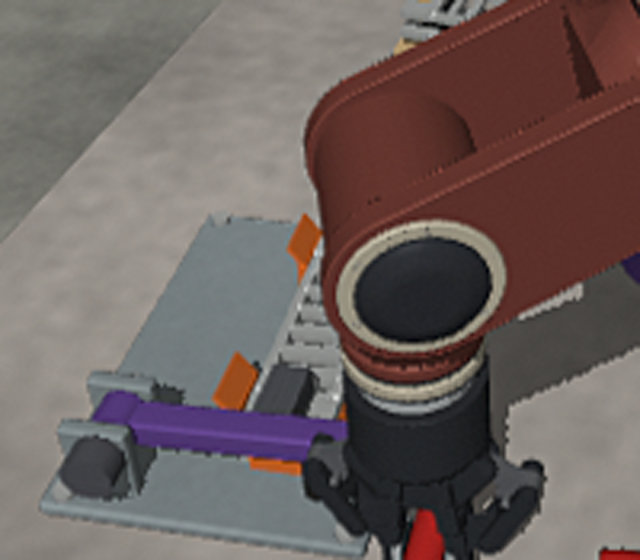

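The lever is nearly level, with its die foot on the grate. The 12 N reading is only the spring, so I'll push on gently until the stop shows in the force.

Emit:
play_rows(
  increments=[
    [0,-0.001,0.002,0,0,0,-1],
    [0,0,0.001,0,0,0,-1],
    [0,0,0,0,0,0,-1],
  ],
)

```text
clock: 17.8
position: [504.8, 341.7, 33.1]
eef_rot: [-0.0, 0.675, 0.738, 0.001]
contact_force: [-9.3, -0.2, 13.5]
finger_gap: 22.9
```

Emit:
play_rows(
  increments=[
    [0,0,0.002,0,0,0,-1],
    [0,0,0,0,0,0,-1],
    [0,0,0,0,0,0,-1],
  ],
)

```text
clock: 18.1
position: [504.7, 341.7, 30.9]
eef_rot: [-0.0, 0.675, 0.738, 0.001]
contact_force: [-8.2, -0.3, 12.2]
finger_gap: 22.5
```

Emit:
play_rows(
  increments=[
    [0,0,0.003,0,0,0,-1],
    [0,0,0,0,0,0,-1],
  ],
)

```text
clock: 18.3
position: [504.6, 341.7, 27.7]
eef_rot: [-0.0, 0.675, 0.738, 0.001]
contact_force: [-8.3, -0.3, 11.5]
finger_gap: 23.1
```

Emit:
play_rows(
  increments=[
    [0,0,0.003,0,0,0,-1],
    [0,0,0,0,0,0,-1],
  ],
)

```text
clock: 18.5
position: [504.6, 341.6, 24.6]
eef_rot: [-0.0, 0.675, 0.738, 0.001]
contact_force: [-7.4, -0.3, 10.8]
finger_gap: 22.8
```

```bash
python3 - <<'E'
from g import *
s=optics.grab_frame("side"); cv2.imwrite("pics/s7.png",s)
im={k:cv2.imread(f"pics/s{k}.png") for k in(6,7)}
for k in im:
    h=cv2.cvtColor(im[k],cv2.COLOR_BGR2HSV)[300:350,120:220]; m=cv2.inRange(h,(120,80,40),(145,255,255))
    for c in(50,70,90): 
        r_=np.nonzero(m[:,c-20])[0]; print(k,c+100,r_.min()+300 if len(r_) else None,r_.max()+300 if len(r_) else None)
    h=cv2.cvtColor(im[k],cv2.COLOR_BGR2HSV)[340:420,220:270]; m=cv2.inRange(h,(0,150,60),(5,255,255)); print("red",m.sum()//255,np.argwhere(m).mean(0)+[340,220])
# expected handle-end pixel for lever angles
y=np.array([-.09,.996]);x=np.array([.996,.09])
for th in(1.10,1.16,1.22):
    f=1.22-th; hg=np.array([723.3,350.]); 
    e=hg-220*np.cos(f)*x+40*y; mid=hg-100*np.cos(f)*x-55*y
    print(th,proj("side",[[*e,52+220*np.sin(f)],[*mid,52+100*np.sin(f)]]).round(1).tolist())
E
```

```text
6 150 323 332
6 170 327 340
6 190 329 342
red 322 [375.62732919 241.26086957]
7 150 323 332
7 170 328 341
7 190 330 343
red 323 [379.36842105 241.6873065 ]
1.1 [[238.2, 378.9], [191.8, 333.5]]
1.16 [[239.2, 383.6], [192.4, 335.6]]
1.22 [[239.7, 388.2], [192.8, 337.6]]
```

Emit:
play_rows(
  increments=[
    [0,0,0.003,0,0,0,-1],
    [0,0,0.003,0,0,0,-1],
    [0,0,0,0,0,0,-1],
  ],
)

```text
clock: 18.85
position: [504.6, 341.7, 22.2]
eef_rot: [-0.001, 0.675, 0.738, -0.0]
contact_force: [-18.4, -7.0, 31.2]
finger_gap: 23.1
```

```bash
python3 - <<'E'
from g import *
s=optics.grab_frame("side"); cv2.imwrite("pics/s8.png",s)
for k in(6,7,8):
    h=cv2.cvtColor(cv2.imread(f"pics/s{k}.png"),cv2.COLOR_BGR2HSV)[340:420,220:270]; m=cv2.inRange(h,(0,150,60),(5,255,255)); a=np.argwhere(m)+[340,220]; print(k,"red",len(a),a.mean(0),a.min(0),a.max(0))
o=[cv2.resize(cv2.imread(f"pics/s{k}.png")[310:400,190:290],None,fx=4,fy=4,interpolation=cv2.INTER_CUBIC) for k in(6,8)]
cv2.imwrite("pics/c8.png",np.hstack(o))
E
```

```text
6 red 322 [375.62732919 241.26086957] [359 233] [389 248]
7 red 323 [379.36842105 241.6873065 ] [363 234] [393 248]
8 red 316 [380.05696203 241.71835443] [364 234] [393 248]
```

View pics/c8.png

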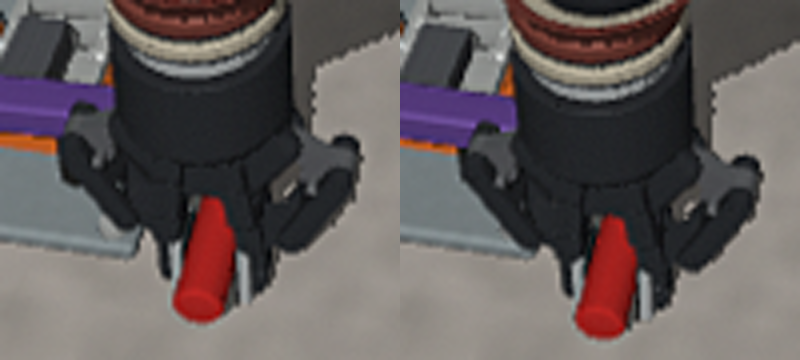

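The force stepped up to 31 N and the handle has stopped moving (its end is at side pixel about (241,393)), so the lever is at its stop. I'll hold, then ride it back up.

Emit:
play_rows(
  increments=[
    [0,0,0,0,0,0,-1],
    [0,0,0,0,0,0,-1],
    [0,0,0,0,0,0,-1],
    [0,0,0,0,0,0,-1],
    [0,0,-0.006,0,0,0,-1],
    [0,0.0006,-0.01,0,0,0,-1],
    [0,0.0012,-0.0134,0,0,0,-1],
    [0,0.002,-0.0133,0,0,0,-1],
    [0,0.0028,-0.0131,0,0,0,-1],
    [0,0.0036,-0.0129,0,0,0,-1],
    [0,0.0044,-0.0127,0,0,0,-1],
    [0,0.0052,-0.0124,0,0,0,-1],
    [0,0.0059,-0.012,0,0,0,-1],
    [0,0.0066,-0.0117,0,0,0,-1],
    [0,0.0073,-0.0112,0,0,0,-1],
    [0,0,0,0,0,0,-1],
  ],
  force=25,
)

```text
clock: 20.5
position: [544.2, 344.5, 149.6]
eef_rot: [-0.0, 0.675, 0.738, 0.0]
contact_force: [-11.5, -1.5, 14.2]
finger_gap: 22.7
```

Emit:
play_rows(
  increments=[
    [0,0.008,-0.0108,0,0,0,-1],
    [0,0.0087,-0.0102,0,0,0,-1],
    [0,0.0093,-0.0097,0,0,0,-1],
    [0,0.0098,-0.0091,0,0,0,-1],
    [0,0.0104,-0.0085,0,0,0,-1],
    [0,0.0109,-0.0079,0,0,0,-1],
    [0,0.0113,-0.0072,0,0,0,-1],
    [0,0.0118,-0.0065,0,0,0,-1],
    [0,0.0121,-0.0057,0,0,0,-1],
    [0,0.0115,-0.004,0,0,0,-1],
    [0,0,0,0,0,0,-1],
    [0,0,0,0,0,0,-1],
  ],
)

```text
clock: 21.7
position: [648.5, 353.1, 226.6]
eef_rot: [0.001, 0.675, 0.738, 0.001]
contact_force: [-1.3, -0.2, 5.0]
finger_gap: 22.8
```

Back at the raised position. I'll open, wait, then lift straight off and clear.

Emit:
play_rows(
  increments=[
    [0,0,0,0,0,0,0],
    [0,0,0,0,0,0,0.6],
    [0,0,0,0,0,0,0.9],
    [0,0,0,0,0,0,0.9],
    [0,0,0,0,0,0,0.9],
    [0,0,0,0,0,0,0.9],
    [0,0,-0.02,0,0,0,0.9],
    [0,0,-0.03,0,0,0,0.9],
    [0,0,-0.04,0,0,0,0.9],
    [0,0,-0.04,0,0,0,0.9],
    [0,-0.02,-0.02,0,0,0,0.9],
    [0,-0.04,0,0,0,0,0.9],
    [0,-0.04,0,0,0,0,0.9],
    [0,-0.04,0,0,0,0,0.9],
    [0,-0.04,0,0,0,0,0.9],
    [0,-0.02,0,0,0,0,0.9],
    [0,0,0,0,0,0,0.9],
    [0,0,0,0,0,0,0.9],
  ],
)

```text
clock: 23.5
position: [448.2, 335.6, 375.6]
eef_rot: [0.0, 0.675, 0.738, 0.001]
contact_force: [-0.8, 0.0, -0.1]
finger_gap: 81.0
```

```bash
python3 - <<'E'
from g import *
S,M=where(); print(S["clock"],S["position"],S["contact_force"])
s=optics.grab_frame("side"); t=optics.grab_frame("top"); cv2.imwrite("pics/s9.png",s)
for n,im in(("top",t),("side",s)):
    h=cv2.cvtColor(im,cv2.COLOR_BGR2HSV); m=cv2.inRange(h,(17,70,60),(30,255,255))
    x0,y0,x1,y1=(185,145,270,195) if n=="top" else (170,230,260,350)
    w=np.zeros_like(m); w[y0:y1,x0:x1]=m[y0:y1,x0:x1]
    k,l,st,ce=cv2.connectedComponentsWithStats(w)
    for i in range(1,k):
        if st[i,4]>5: print(n,ce[i].round(1),st[i,4],ray(n,ce[i],40)[0].round(1))
    x0,y0,x1,y1=(130,140,185,160) if n=="top" else (130,245,180,305)
    mm=cv2.inRange(h,(0,150,80),(5,255,255))[y0:y1,x0:x1]; Q=cv2.moments(mm,True)
    if Q['m00']: print("handle",n,np.round((Q['m10']/Q['m00']+x0,Q['m01']/Q['m00']+y0),1))
cv2.imwrite("pics/c9.png",np.hstack([s,cv2.resize(s[230:375,120:265],(240,240))]) if 0 else s)
E
```

```text
23.5 [448.19912292 335.56766112 375.59545578] [-0.76286567  0.04591394 -0.12869282]
top [252. 169.] 21 [650.1  81.4  40. ]
top [202. 173.] 21 [633.9 251.2  40. ]
handle top [151.9 151.9]
side [221.5 275. ] 24 [646.2  82.   40. ]
side [199.8 328.5] 36 [629.8 251.4  40. ]
handle side [152.7 277.8]
```

View pics/c9.png

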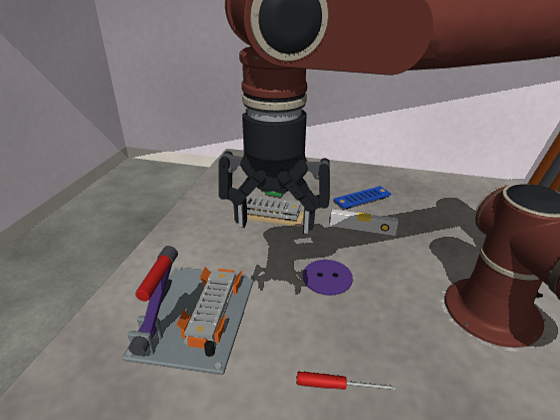

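The grate marks have not moved since before the press (side (221.5,275) and (199.8,328.5)). The handle is back at its starting pixels, the bystanders are in place and the arm is clear.

```bash
python3 -c "
from cell import r
print(r.close_job())"
```

```text
the job is handed in; nothing more can be done
None
```

I took only the top grate off the stack and set it down in the nest. I then pulled the lever to its stop, held it there about 0.4 s, guided it back up and let go. The job is handed in at about 23.5 s on the robot's clock; handing in gives no verdict.

**Last checks:**
- **Grate:** its marks sit at the same pixels as before the press, midway between the guides. In the top view its centre is within about 1 mm of the nest centre I measured.
- **Lever:** the handle is back within 0.1 pixel of its starting position in both views.
- **Stop:** the force on the tool jumped from about 11 N to 31 N and the handle stopped moving.
- **Other things:** in the last side picture the cover, screwdriver, level and remaining grates look to be in their original places. I judged these by eye and did not measure them. The gripper partly hid the stack.
- **Robot:** it is clear of everything, with about 0 N on the tool.

**Disagreements:**
- The two cameras differed by 3–5 mm in x, so I aligned the grate by comparing positions within the same camera.
- The handle slipped about 12 mm up the finger pads during the pull. I had to push lower than planned to reach the stop, and the slip did no harm.

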